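Top up the gravity roller rack with a fallen drink carton

TASK

The drink carton lying on its side belongs on the sloping roller rack, behind the carton already waiting in the narrow lane. Stand it up on the worktop and let it go; then take it again from above and set it, cap up, on the rollers at the high rear end of the narrow lane before letting go, so that it rolls down by itself, without being pushed or carried, until it rests against the carton in front. Leave everything else where it stands.

Things in the scene. Friction and masses are not known exactly. Their poses are not given: they have to be found in the camera images.
- carton: Plain off-white drink carton with a grey-beige band, rigid, about 0.5 kg, 72 x 60 x 115 mm (its own x, y, z). Starts lying on the black hob on a 60 mm wide side, -x face up, cap end roughly to the robot's right. Origin: centre of its foot, the 72 x 60 mm end without cap; z from foot to cap; grip it across y (60 mm). Standing, it rocks back upright by itself if it leans under 25 degrees.
- carton_cap (a point): Top centre of the carton's white screw cap, which is 24 mm across and stands 12 mm above the flat top, 12 mm from the carton's centre line towards its -x face. Same axes as the carton.
- lane_load (a point): Where to set the carton's foot: centre line of the narrow lane, high rear end, level with the roller tops. Axes of the sloping bed: x up the slope to the rear, y to the left across the lane, z square to the rollers (0.14 rad off vertical). The lane is 66 mm wide inside, so the carton's 60 mm width goes across it, either way round. The rear end board is 80 mm further up, 9 mm above the rollers.
- lane_stop (a point): The stop at the low front end of the narrow lane, on its centre line, level with the roller tops; axes as lane_load, which lies 248 mm up the slope. The foot of the front carton has its centre 36 mm up the slope from here, that of the next one 108 mm. The rollers (17 mm thick, every 22 mm) turn freely with a little drag: a carton let go on them starts rolling at once, at up to about 0.2 m/s.
- lane_mouth (a point): Top of the lead-ins above lane_load (28 mm above the rollers; same axes): beside the rear half of the lane thin metal strips lean outwards from the side rails, making the mouth 84 mm wide up here. The wooden rails below them stand 14 mm above the rollers.
- rack: Fixed pale wooden rack with two roller lanes, 340 mm long, 226 mm wide, stops at the low front end near the robot. Origin under its centre at worktop level; x to the rear, y left, z up. Narrow lane at y = -57 mm, wide one at +49. Roller tops 62 mm high at the front, 109 at the rear. A level board (top 227 mm high) covers x = -173 to -27 mm, so the lanes are open from above only behind it.
- carton_front: The carton already in the narrow lane, of the same make and size as carton, standing at the stop. Origin at the centre of its foot, z along its height. Loose.
- tin_0: Food tin, 75 mm across and 58 mm high, standing at the stop in the wide lane (left of the narrow one). Origin at the centre of its foot. Loose.
- tin_1: The same kind of tin, standing behind tin_0 in the wide lane. Loose.
- kitchen_timer: Wind-up kitchen timer, 64 mm across, 40 mm high, on the rack's top board. Origin under its centre. Loose.
- tea_light: Tea light in a metal cup, 38 mm across, 15 mm high, on the rack's top board. Loose.
- honey_jar: Honey jar, 60 mm across, 86 mm high, at the back of the hob. Origin at the centre of its foot. Loose.
- mug: Striped mug, 88 mm across and 92 mm high, at the back. Loose.
- wooden_spoon: Wooden cooking spoon, 310 mm long, 14 mm high, lying flat behind the work area. Origin under its middle, x along it. Loose.
Things that resemble listed ones, but are neither listed nor needed, are in the scene too. What is shaped like the carton but blue is not meant.

How it is judged (in metres and radians):
On the way, in this order (a step that is already met when the one before it is completed fails the run):
1. the carton stands upright on its foot on the worktop, let go (angle between carton's own z axis and vertical below 0.08 rad and height (world z) of carton below 0.03 m and linear speed of carton below 0.02 m/s and contact force between carton and the fingers below 0.05 N and contact force between carton and the arm below 0.05 N), for 0.2 s.
2. the carton has been set, not dropped, cap up on the rollers at the rear end of the narrow lane (x of carton in the frame of lane_load between -0.05 and 0.05 m and y of carton in the frame of lane_load between -0.008 and 0.008 m and z of carton in the frame of lane_load between -0.005 and 0.01 m and angle between carton's own z axis and vertical below 0.3 rad and linear speed of carton below 0.06 m/s), for 0.15 s.
At the end, for the whole second after the job is handed in: the carton stands cap up and at rest on the rollers in the narrow lane, flat on them within 0.06 rad, having rolled down to within about 5 mm of the front carton (foot centre 100 to 114 mm from the stop), which still stands at the stop (foot centre 30 to 41 mm from it) (x of carton in the frame of lane_stop between 0.1 and 0.114 m and y of carton in the frame of lane_stop between -0.007 and 0.007 m and z of carton in the frame of lane_stop between -0.005 and 0.005 m and angle between each of carton, carton_front's own z axis and vertical below 0.22 rad and angle between the z axis of each of carton, carton_front and the z axis of lane_stop, either way round below 0.06 rad and linear speed of carton below 0.01 m/s and x of carton_front in the frame of lane_stop between 0.03 and 0.041 m); the robot touches nothing.
It fails at once if the gripper pushes or carries the carton down the lane instead of letting it roll (x of carton in the frame of lane_load below -0.08 m and y of carton in the frame of lane_load between -0.04 and 0.04 m and z of carton in the frame of lane_load below 0.04 m and contact force between carton and the fingers above 0.5 N).
It fails at once if the front carton or a tin is moved by more than 30 mm (distance of any of carton_front, tin_0, tin_1 from where it was at the start of the episode above 0.03 m).
It fails at once if another thing is moved by more than 40 mm (distance of any of kitchen_timer, tea_light, honey_jar, mug, wooden_spoon from where it was at the start of the episode above 0.04 m).
It also fails if it takes over 51 s, if anything falls off the work surface, if the arm or the gripper's body presses on something with over 40 N, if the wrist force passes 120 N, or if a joint passes its speed limit or range.

ROBOT

A 6-joint arm with a two-finger parallel gripper is mounted at the origin on a cart in front of the work surface, level with it; the furniture and walls round the work are solid. World frame = base frame: x ahead of the robot, y to its left, z up, the work surface at z = 0. Lengths are in m, angles in degrees, forces in N, time in s.
With the tool pointing down it reaches from about 0.375 to 0.9 m from the base axis. Payload 3.1 kg.
Tool frame: the origin (TCP) lies at the very end of the fingers, on their centre line; the grasp point (between the pads) lies 19 mm behind it; z points along the fingers, y is the line along which they close (so a half turn about z gives the same grasp; the last joint's range is limited). The gripper opens to 87 mm and grips with 3 to 60 N. Pads are 19 mm wide; open, the fingers measure 117 mm over their backs; the gripper's body (75 mm by 190 mm) begins 51 mm behind the grasp point.
Start: joints at [-81.217, 30.224, 82.088, -0, 67.689, -10.227], TCP at [0.204, -0.591, 0.223] pointing down, gripper open.
Joint ranges: [-176.69, 176.69], [-43.24, 126.21], [12.49, 139.97], [-82, 262], [0, 151.66], [-163.58, 163.58]. Speed limits (degrees/s): [159.86, 159.86, 180, 180, 180, 180].

INTERFACE

Orientations are given as a 3x3 rotation matrix whose columns are the frame's x, y, z axes.
In Python, from rig import bot, imaging gives the robot as it stands.
- The arm moves only by the tool drive_tool, never from a script. Its argument "deltas" is text: rows parted by semicolons, each of 5 numbers parted by spaces: the finger opening in mm, from 0 to 87, then the shift along the world's x, y, z in mm, then the turn about the world's z in rad. In form: jaw dx dy dz twist; .... A call has 1 to 12 rows; each row is the pose to reach, as a shift and turn from the pose commanded when the call began; what a row does not reach only later rows make up. A row lasts 1/10 s, in which the tool goes at most 50 mm and 8.59 degrees, less where a joint would pass 70% of its speed; a pose out of reach is approached as far as the arm can. A call with a gripper value outside its range is refused whole. The fingers move at their own pace and stop on an object; the grip force is fixed at half the most. Time passes only in rows, so rows that repeat a pose let the fingers close. It gives the time, the measured TCP pose, the force, the opening and the grip force at its end, in the units of the state.
- bot.read_state(): the state, without advancing time (a new reading comes with each control period).
- imaging.capture(name): name is "side" or "top"; returns the picture (420x560x3 uint8, red, green, blue); there is no depth.
- imaging.camera_model(name): a dict with "fx", "fy", "cx", "cy" (pixels), "dist" ([k1, k2, p1, p2, k3] as OpenCV has them; the pictures are not rectified), "T" (4x4, takes a point from camera to world coordinates). Camera axes: x right, y down, z forward; pixel columns grow to the right and rows downward; lengths in m; the calibration is good to about 2 mm. A picture is of the moment at which its call begins. camera_model takes no time and is no camera call.
- bot.hand_in(): hands the job in; it is judged then, once.
The state is a dict: "time_s": time; "joint_positions": joint angles; "qvel": joint speeds; "tau": joint torques, N m; "position": TCP position; "tcp_rot": TCP orientation; "force": force on the tool from outside, world axes, zero at the start; "moment": the same for the moment, N m; "opening": opening from 0.0 (shut) to 1.0 (fully open); "grasp_force": force on a finger pad.
Only numpy, scipy, OpenCV 4.12 (cv2) and the standard library are available. Lean on these libraries where they do the work, as an engineer would, in place of code of your own. Each camera call takes 0.05 s, during which the arm holds its last target. There are 200 camera calls.

## Working session

There is one attempt and no reset: what is moved stays moved. The work goes in short steps, Python scripts to look and compute and a tool call to move; the robot and the scene stay as the last step left them, time stands still between calls to the robot, and variables do not carry over. Pictures are saved under pics/ and viewed, at most 10 in all, crops included, and the job is handed in when it is done.

Besides the shell and the picture viewer there is one more tool, called after "Call:" as name(argument=value, ...) on one line, values as JSON. drive_tool: Moves the arm, as the interface text tells. Its arguments: {"type":"object","properties":{"deltas":{"type":"string"}},"required":["deltas"]}

```bash
mkdir -p pics; ls; python3 - <<'E'
from rig import bot, imaging
import cv2,numpy as np
for n in("side","top"):
    im=imaging.capture(n); cv2.imwrite(f"pics/{n}0.png",im[:,:,::-1])
    m=imaging.camera_model(n); print(n,{k:np.round(v,4).tolist() for k,v in m.items()})
print(bot.read_state())
E
```

```text
pics
side {'fx': 426.9027, 'fy': 426.9027, 'cx': 276.8325, 'cy': 212.1506, 'dist': [-0.0682, 0.0, 0.0, 0.0, 0.0], 'T': [[-0.0359, -0.5192, 0.8539, -0.5353], [-0.9991, -0.0022, -0.0433, 0.1013], [0.0243, -0.8547, -0.5186, 0.8135], [0.0, 0.0, 0.0, 1.0]]}
top {'fx': 409.5785, 'fy': 409.5785, 'cx': 283.7371, 'cy': 206.742, 'dist': [0.0319, 0.0, 0.0, 0.0, 0.0], 'T': [[-0.432, -0.7202, 0.5429, -0.0487], [-0.9019, 0.3495, -0.254, 0.3634], [-0.0069, -0.5993, -0.8005, 1.0628], [0.0, 0.0, 0.0, 1.0]]}
{'time_s': 0.1, 'joint_positions': array([-8.12162759e+01,  3.02728000e+01,  8.21482726e+01, -1.24435916e-03,
        6.76901848e+01, -1.02278629e+01]), 'qvel': array([ 0.0251838 , -0.17348295, -0.26753136, -0.00516204,  0.00778878,
       -0.02227768]), 'tau': array([ 1.52462794e-04, -4.40984952e+01, -1.77151448e+01,  6.34144549e-02,
        5.34250389e-02, -5.97988151e-05]), 'position': array([ 0.20351395, -0.59024376,  0.22168278]), 'tcp_rot': array([[ 9.45450075e-01,  3.25766872e-01, -3.16380671e-04],
       [ 3.25766863e-01, -9.45448190e-01,  1.91596508e-03],
       [ 3.25036419e-04, -1.91451567e-03, -9.99998114e-01]]), 'force': array([-0.09429321,  0.13846434, -0.30562495]), 'moment': array([ 0.05633097, -0.05864064, -0.02120439]), 'grasp_force': 0.0, 'opening': 1.0032186828857388}
```

View pics/side0.png

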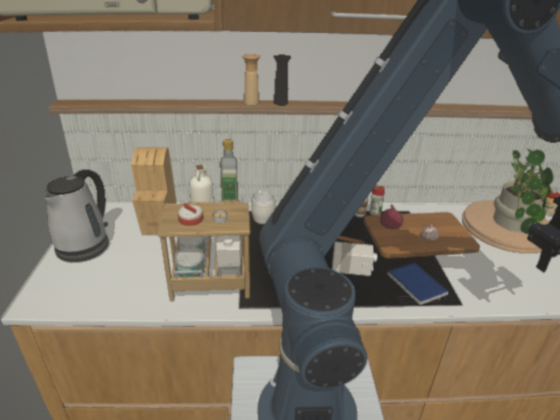

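View pics/top0.png

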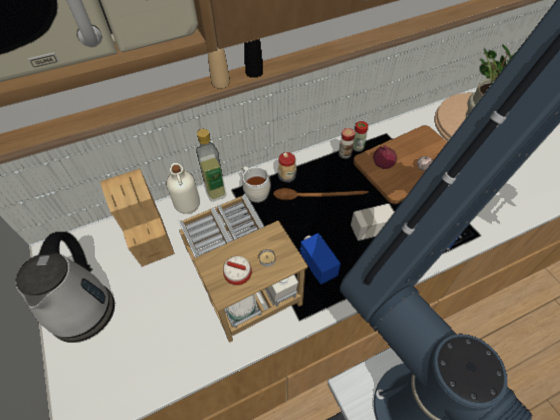

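The side view shows the lying off-white carton at about (355,257), cap at about (375,257), and the rack at about (205,250). The top view shows the carton at about (372,222), the blue decoy at (320,257), and the open rear lanes at about (205,230) and (237,217). I'll enlarge both.

```bash
python3 - <<'E'
import cv2
a=cv2.imread("pics/side0.png")[190:310,150:410]; cv2.imwrite("pics/sc.png",cv2.resize(a,None,fx=3,fy=3,interpolation=cv2.INTER_CUBIC))
a=cv2.imread("pics/top0.png")[150:345,170:410]; cv2.imwrite("pics/tc.png",cv2.resize(a,None,fx=3,fy=3,interpolation=cv2.INTER_CUBIC))
E
```

```text
(no output)
```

View pics/sc.png

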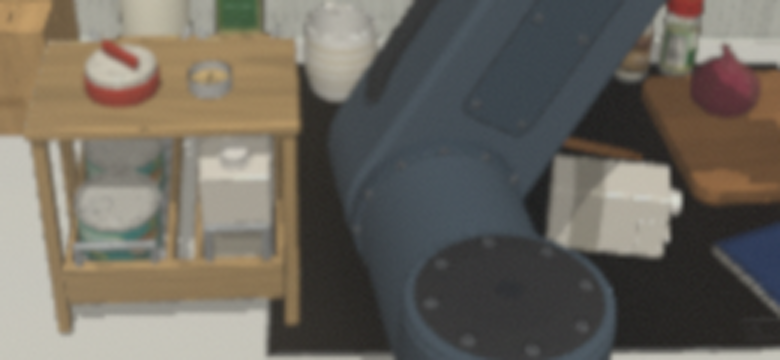

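View pics/tc.png

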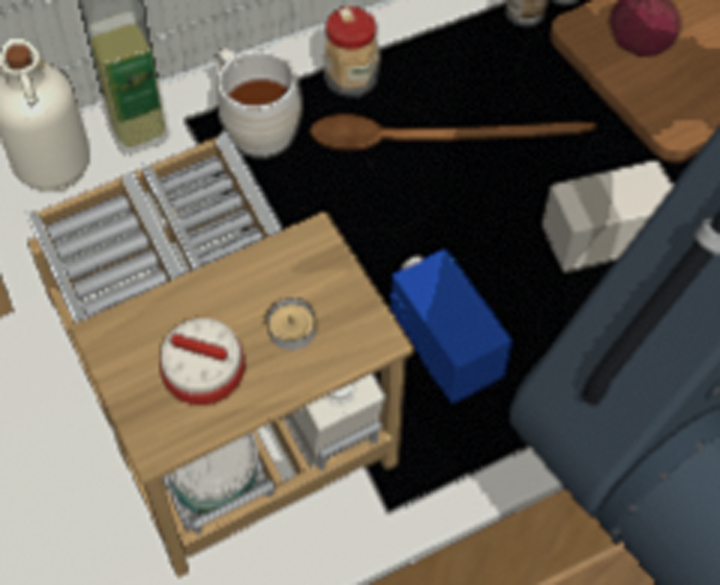

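The side crop shows the carton's bottom front edge from (548,248) to (665,257), its back top edge from (557,157) to (668,163), and the cap at (676,202). The top crop shows the board corners at (328,213), (412,350), (140,470) and (75,320).

```bash
cat > h.py <<'E'
import numpy as np, cv2
from rig import bot, imaging
def ray(n,px):
    m=imaging.camera_model(n); K=np.array([[m["fx"],0,m["cx"]],[0,m["fy"],m["cy"]],[0,0,1]])
    q=cv2.undistortPoints(np.array(px,float).reshape(-1,1,2),K,np.array(m["dist"])).reshape(-1,2)
    T=np.array(m["T"]); return T[:3,3], np.c_[q,np.ones(len(q))]@T[:3,:3].T
def plane(n,px,z):
    o,d=ray(n,px); return o+d*((z-o[2])/d[:,2])[:,None]
def proj(n,P):
    m=imaging.camera_model(n); K=np.array([[m["fx"],0,m["cx"]],[0,m["fy"],m["cy"]],[0,0,1]])
    T=np.linalg.inv(np.array(m["T"])); return cv2.projectPoints(np.array(P,float).reshape(-1,1,3),cv2.Rodrigues(T[:3,:3])[0],T[:3,3],K,np.array(m["dist"]))[0].reshape(-1,2)
sc=lambda p:(np.array(p,float)-1)/3+[150,190]
tc=lambda p:(np.array(p,float)-1)/3+[170,150]
E
python3 - <<'E'
from h import *
np.set_printoptions(precision=4,suppress=True)
print("carton bottom front",plane("side",sc([(548,248),(665,257)]),0))
print("carton back top",plane("side",sc([(557,157),(668,163)]),.072))
print("cap",plane("side",sc([(676,202)]),.048))
print("carton top view",plane("top",tc([(548,190),(655,163)]),.072), plane("top",tc([(567,269)]),0))
print("board top",plane("top",tc([(328,213),(412,350),(140,470),(75,320)]),.227))
print("board side",plane("side",sc([(297,40),(300,130),(27,130),(50,40)]),.227))
E
```

```text
carton bottom front [[ 0.4568 -0.121   0.    ]
 [ 0.4414 -0.2365  0.    ]]
carton back top [[ 0.5124 -0.1315  0.072 ]
 [ 0.5015 -0.2428  0.072 ]]
cap [[ 0.4684 -0.2468  0.048 ]]
carton top view [[ 0.513  -0.1248  0.072 ]
 [ 0.4949 -0.2391  0.072 ]] [[ 0.4602 -0.1258  0.    ]]
board top [[0.4843 0.1275 0.227 ]
 [0.3406 0.124  0.227 ]
 [0.3398 0.3447 0.227 ]
 [0.4785 0.3481 0.227 ]]
board side [[0.4784 0.1278 0.227 ]
 [0.3319 0.1224 0.227 ]
 [0.3314 0.3439 0.227 ]
 [0.4772 0.352  0.227 ]]
```

Call:
drive_tool(deltas="87 271 376 -73 1.12;87 271 376 -73 1.12;87 271 376 -73 1.12;87 271 376 -73 1.12;87 271 376 -73 1.12;87 271 376 -73 1.12;87 271 376 -73 1.12;87 271 376 -73 1.12;87 271 376 -73 1.12;87 271 376 -73 1.12;87 271 376 -73 1.12;87 271 376 -73 1.12")

```text
time_s: 1.3
position: [0.4745, -0.2147, 0.1493]
tcp_rot: [[0.117, 0.993, -0.001], [0.993, -0.117, -0.0], [-0.0, -0.001, -1.0]]
force: [-0.1, -0.6, -0.0]
opening: 1.001
grasp_force: 0.0
```

```bash
python3 - <<'E'
from h import *
a=imaging.capture("side")[:,:,::-1]; b=imaging.capture("top")[:,:,::-1]
cv2.imwrite("pics/side1.png",a);cv2.imwrite("pics/top1.png",b)
f=lambda i:cv2.resize(np.ascontiguousarray(i),None,fx=3,fy=3,interpolation=cv2.INTER_CUBIC)
cv2.imwrite("pics/c1.png",np.vstack([f(a[195:295,150:410]),f(b[195:295,150:410])]))
E
```

```text
(no output)
```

View pics/c1.png

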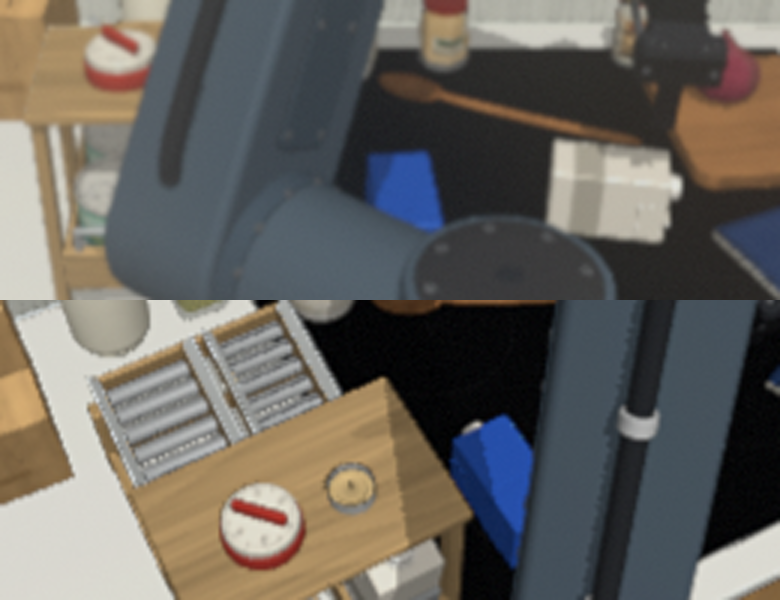

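The picture shows the carton unchanged: top edge at (557,143) to (668,150), cap at (676,187). The spoon tip at (640,138) is clear of the far finger. I'll go down and grip.

Call:
drive_tool(deltas="87 0 0 -40 0;87 0 0 -80 0;87 0 0 -110 0;87 0 0 -130 0;87 0 0 -130 0;40 0 0 -130 0;40 0 0 -130 0;40 0 0 -130 0;40 0 0 -130 0;40 0 0 -130 0;40 0 0 -130 0;40 0 0 -130 0")

```text
time_s: 2.6
position: [0.4742, -0.215, 0.0205]
tcp_rot: [[0.118, 0.993, -0.0], [0.993, -0.118, -0.0], [-0.001, -0.0, -1.0]]
force: [-3.2, -0.9, 6.4]
opening: 0.695
grasp_force: 29.7
```

Call:
drive_tool(deltas="40 0 4 8 0;40 1 8 15 0;40 2 13 22 0;40 2 19 28 0;40 3 25 34 0;40 4 31 40 0;40 5 38 45 0;40 6 46 49 0;40 6 54 52 0;40 7 62 55 0;40 7 62 55 0")

```text
time_s: 3.7
position: [0.4813, -0.1515, 0.0748]
tcp_rot: [[0.117, 0.993, -0.001], [0.993, -0.117, 0.001], [0.001, -0.001, -1.0]]
force: [-0.5, 0.2, -6.3]
opening: 0.697
grasp_force: 29.7
```

```bash
python3 - <<'E'
from h import *
a=imaging.capture("side")[:,:,::-1]; b=imaging.capture("top")[:,:,::-1]
f=lambda i:cv2.resize(np.ascontiguousarray(i),None,fx=3,fy=3,interpolation=cv2.INTER_CUBIC)
cv2.imwrite("pics/c2.png",np.hstack([f(a[160:310,300:430]),f(b[160:310,300:430])]))
E
```

```text
(no output)
```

View pics/c2.png

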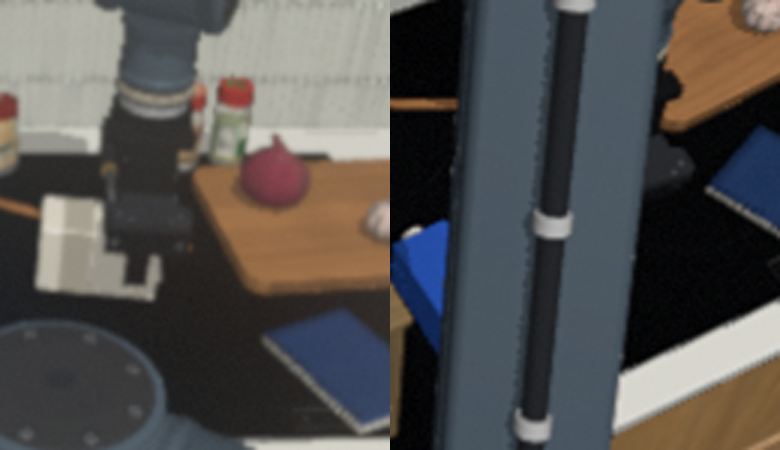

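The side view (left half, bottom edge at (37,290) to (155,298)) shows the carton was lifted level. It did not pivot in the pads. I'll lower it close to the hob and see how the grip force responds to a near-width jaw command.

Call:
drive_tool(deltas="40 0 0 -20 0;40 0 0 -38 0;40 0 0 -38 0;40 0 0 -38 0;60 0 0 -38 0;60 0 0 -38 0;60 0 0 -38 0")

```text
time_s: 4.5
position: [0.482, -0.1531, 0.0372]
tcp_rot: [[0.119, 0.993, 0.001], [0.993, -0.119, -0.001], [-0.001, 0.001, -1.0]]
force: [-0.2, -0.7, -5.4]
opening: 0.693
grasp_force: 20.4
```

Call:
drive_tool(deltas="60.2 0 0 0 0;60.2 0 0 0 0;60.2 0 0 0 0")

```text
time_s: 4.8
position: [0.4817, -0.1529, 0.0367]
tcp_rot: [[0.119, 0.993, 0.0], [0.993, -0.119, -0.0], [-0.0, 0.0, -1.0]]
force: [0.6, -1.0, -5.2]
opening: 0.696
grasp_force: 12.7
```

Call:
drive_tool(deltas="60.3 0 0 0 0;60.3 0 0 0 0;60.3 0 0 0 0")

```text
time_s: 5.1
position: [0.4816, -0.1528, 0.0365]
tcp_rot: [[0.119, 0.993, -0.0], [0.993, -0.119, 0.0], [0.0, -0.0, -1.0]]
force: [-0.1, 0.4, -5.6]
opening: 0.693
grasp_force: 10.1
```

```bash
python3 -c "
from h import *
s=bot.read_state();print(s['moment'],s['force'],s['grasp_force'])
cv2.imwrite('pics/c3.png',cv2.resize(np.ascontiguousarray(imaging.capture('side')[160:310,280:430,::-1]),None,fx=3,fy=3,interpolation=2))"
```

```text
[-0.19319403 -0.06919949  0.00782832] [-0.08495853  0.37875489 -5.59381913] 10.143639674583937
```

View pics/c3.png

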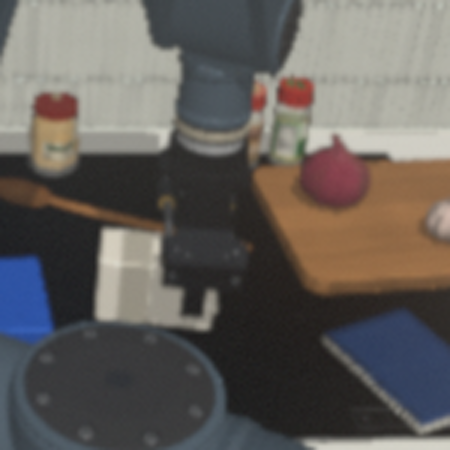

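The carton is still level: bottom edge at (97,322) to (212,330). I'll loosen further and watch the moment.

Call:
drive_tool(deltas="60.4 0 0 0 0;60.4 0 0 0 0;60.4 0 0 0 0")

```text
time_s: 5.45
position: [0.482, -0.153, 0.037]
tcp_rot: [[0.119, 0.993, 0.001], [0.993, -0.119, -0.0], [-0.0, 0.001, -1.0]]
force: [-0.7, -0.3, -1.0]
opening: 0.691
grasp_force: 0.1
```

```bash
python3 -c "
from h import *
s=bot.read_state();print(s['moment'],s['force'],s['grasp_force'])"
```

```text
[-0.00875814 -0.07361094 -0.04514927] [-0.68049265 -0.31160235 -1.04002521] 0.10606720112264156
```

The carton slipped free close to the hob. I'll regrip nearer the cap, where gravity has more leverage, firmly at first, and lift slightly.

Call:
drive_tool(deltas="75 0 0 0 0;75 0 0 0 0;75 -1 -6 -10 0;75 -2 -12 -19 0;75 -2 -12 -19 0;75 -2 -12 -19 0")

```text
time_s: 6.05
position: [0.4791, -0.1651, 0.0168]
tcp_rot: [[0.12, 0.993, -0.001], [0.993, -0.12, 0.001], [0.001, -0.001, -1.0]]
force: [0.2, 1.4, 0.3]
opening: 0.857
grasp_force: 0.0
```

```bash
python3 -c "
from h import *
s=bot.read_state();print(s['force'],s['grasp_force'])
a=imaging.capture('side'); b=imaging.capture('top')
f=lambda i:cv2.resize(np.ascontiguousarray(i[:,:,::-1]),None,fx=3,fy=3,interpolation=cv2.INTER_CUBIC)
cv2.imwrite('pics/c4.png',np.hstack([f(a[190:300,300:430]),f(b[190:300,300:430])]))"
```

```text
[0.2106925  1.39954473 0.25793062] 0.0
```

View pics/c4.png

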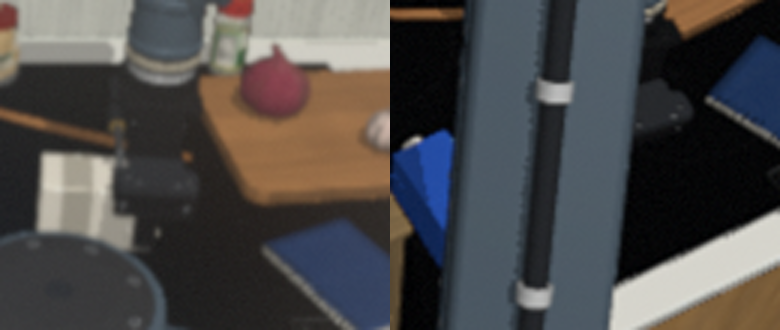

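The carton lies flat, foot's upper back corner at about (43,152) in the left half. I'll work out the foot position and the grip distance.

```bash
python3 -c "
from h import *
p=(np.array([(43,152),(37,235)])-1)/3+[300,190]
print(plane('side',p[:1],.072),plane('side',p[1:],0)); s=bot.read_state(); print(s['position'],s['time_s'])"
```

```text
[[ 0.52139449 -0.06760477  0.072     ]] [[ 0.47794322 -0.06180852  0.        ]]
[ 0.47948082 -0.16492431  0.01736925] 6.15
```

Call:
drive_tool(deltas="58 0 0 0 0;58 0 0 0 0;58 0 0 0 0;58 0 0 0 0;60.3 0 0 0 0;60.3 0 0 0 0;60.3 0 0 0 0")

```text
time_s: 6.85
position: [0.48, -0.165, 0.0177]
tcp_rot: [[0.119, 0.993, 0.001], [0.993, -0.119, -0.0], [-0.0, 0.001, -1.0]]
force: [1.0, 0.7, 0.8]
opening: 0.689
grasp_force: 0.7
```

Call:
drive_tool(deltas="60.3 0 1 3 0;60.3 0 2 6 0;60.3 0 3 9 0;60.3 0 4 12 0;60.3 0 5 15 0;60.3 0 5 15 0")

```text
time_s: 7.45
position: [0.4798, -0.1598, 0.0331]
tcp_rot: [[0.119, 0.993, 0.001], [0.993, -0.119, -0.0], [-0.0, 0.001, -1.0]]
force: [1.5, -0.4, 2.4]
opening: 0.689
grasp_force: 0.8
```

```bash
python3 -c "
from h import *
s=bot.read_state();print(s['moment'],s['force'],s['grasp_force'],s['opening']*87)"
```

```text
[-0.04241655 -0.3703605  -0.02013056] [ 1.46614974 -0.35132025  2.37370704] 0.7682072100578807 59.901334178136274
```

Call:
drive_tool(deltas="60.3 0 -5 -15 0;60.3 0 -5 -15 0;60.1 0 -5 -15 0;60.1 0 -5 -15 0;60.1 0 -5 -15 0")

```text
time_s: 7.95
position: [0.4792, -0.1646, 0.0176]
tcp_rot: [[0.119, 0.993, -0.001], [0.993, -0.119, 0.0], [0.0, -0.001, -1.0]]
force: [0.3, -0.8, -3.0]
opening: 0.687
grasp_force: 3.2
```

Call:
drive_tool(deltas="60 0 0 0 0;60 0 0 0 0;60 0 1 4 0;60 0 2 8 0;60 0 3 12 0;60 1 5 16 0;60 1 5 16 0")

```text
time_s: 8.65
position: [0.4807, -0.1597, 0.0345]
tcp_rot: [[0.118, 0.993, 0.0], [0.993, -0.118, -0.0], [-0.0, 0.0, -1.0]]
force: [-0.4, 0.5, 1.7]
opening: 0.696
grasp_force: 1.0
```

```bash
python3 -c "
from h import *
s=bot.read_state();print(s['moment'],s['force'],s['grasp_force'],s['opening']*87)"
```

```text
[0.11412984 0.02633634 0.00852083] [-0.42374955  0.4932397   1.6908578 ] 1.0488863454834796 60.58410588437007
```

```bash
cat >> h.py <<'E'
def carton(n="side",box=(300,380,215,300)):
    x0,x1,y0,y1=box; im=imaging.capture(n)[y0:y1,x0:x1].astype(int)
    m=((im.min(2)>95)&(im[:,:,0]-im[:,:,2]<60)).astype(np.uint8)
    c=max(cv2.findContours(m,cv2.RETR_EXTERNAL,cv2.CHAIN_APPROX_NONE)[0],key=cv2.contourArea)
    p=cv2.approxPolyDP(cv2.convexHull(c),2.0,True).reshape(-1,2)+[x0,y0]
    s=bot.read_state(); print("area",cv2.contourArea(c),"hull",p.tolist(),"F",np.round(s["force"],1),"M",np.round(s["moment"],2),"g",round(s["grasp_force"],1),"t",s["time_s"])
E
python3 -c "
from h import *
carton()"
```

```text
area 756.0 hull [[314, 241], [334, 242], [355, 258], [350, 273], [313, 267]] F [-1.4 -0.   2.3] M [ 0.06 -0.03  0.06] g 1.2 t 8.7
```

Call:
drive_tool(deltas="60 -1 -5 -16 0;60 -1 -5 -16 0;59.8 -1 -5 -16 0;59.8 -1 -5 -16 0;59.8 -1 -5 -16 0;59.8 -1 -5 -16 0")

```text
time_s: 9.3
position: [0.4796, -0.1648, 0.0175]
tcp_rot: [[0.119, 0.993, -0.0], [0.993, -0.119, 0.0], [0.0, -0.0, -1.0]]
force: [-0.5, 0.2, -4.0]
opening: 0.69
grasp_force: 7.0
```

Call:
drive_tool(deltas="59.8 0 1 4 0;59.8 0 2 8 0;59.8 0 3 12 0;59.8 1 5 16 0;59.8 1 5 16 0;59.8 1 5 16 0")

```text
time_s: 9.9
position: [0.4805, -0.1596, 0.0339]
tcp_rot: [[0.118, 0.993, -0.0], [0.993, -0.118, 0.0], [0.0, -0.0, -1.0]]
force: [-2.0, -0.1, -1.3]
opening: 0.69
grasp_force: 7.1
```

```bash
python3 -c "
from h import *
carton()"
```

```text
area 755.5 hull [[352, 261], [350, 269], [313, 267], [311, 242], [335, 240]] F [-1.6  0.1 -1.9] M [0.17 0.11 0.11] g 7.1 t 9.95
```

The carton is now pivoting with its foot on the hob. I'll follow the arc.

Call:
drive_tool(deltas="59.8 1 5 4 0;59.8 1 8 9 0;59.8 1 13 16 0;59.8 2 19 23 0;59.8 3 26 29 0;59.8 3 26 29 0")

```text
time_s: 10.55
position: [0.484, -0.133, 0.0638]
tcp_rot: [[0.118, 0.993, 0.001], [0.993, -0.118, -0.0], [-0.0, 0.001, -1.0]]
force: [-0.8, -0.1, -0.3]
opening: 0.683
grasp_force: 6.9
```

```bash
python3 -c "
from h import *
carton()"
```

```text
area 842.0 hull [[347, 258], [324, 267], [310, 267], [303, 255], [303, 243], [325, 234], [346, 249]] F [0.3 0.3 0.7] M [0.12 0.03 0.02] g 6.9 t 10.6
```

Call:
drive_tool(deltas="59.8 1 7 6 0;59.8 2 15 11 0;59.8 3 23 15 0;59.8 4 32 19 0;59.8 5 41 22 0;59.8 6 50 24 0;59.8 6 50 24 0")

```text
time_s: 11.3
position: [0.4899, -0.0824, 0.0871]
tcp_rot: [[0.118, 0.993, 0.001], [0.993, -0.118, 0.001], [0.001, 0.001, -1.0]]
force: [-0.2, 0.5, 3.0]
opening: 0.686
grasp_force: 6.7
```

```bash
python3 -c "
from h import *
carton(box=(270,380,195,300))"
```

```text
area 794.0 hull [[336, 241], [336, 247], [315, 267], [307, 268], [294, 258], [294, 248], [308, 234]] F [ 0.3 -0.2  3.8] M [ 0.06 -0.02  0.03] g 6.7 t 11.35
```

Call:
drive_tool(deltas="59.7 1 6 0 0;59.7 1 12 0 0;59.7 2 18 0 0;59.7 3 24 0 0;59.7 4 30 -1 0;59.7 4 36 -2 0;59.7 4 36 -2 0")

```text
time_s: 12.05
position: [0.494, -0.0475, 0.085]
tcp_rot: [[0.119, 0.993, 0.001], [0.993, -0.119, 0.0], [0.0, 0.001, -1.0]]
force: [-0.5, 1.4, 6.3]
opening: 0.687
grasp_force: 9.9
```

```bash
python3 -c "
from h import *
carton(box=(270,380,195,300))
cv2.imwrite('pics/c5.png',cv2.resize(np.ascontiguousarray(imaging.capture('side')[180:300,240:400,::-1]),None,fx=4,fy=4,interpolation=2))"
```

```text
area 865.5 hull [[379, 196], [377, 214], [358, 216], [323, 209], [326, 195]] F [-1.4  1.3  6.4] M [0.17 0.07 0.05] g 10.0 t 12.1
```

View pics/c5.png

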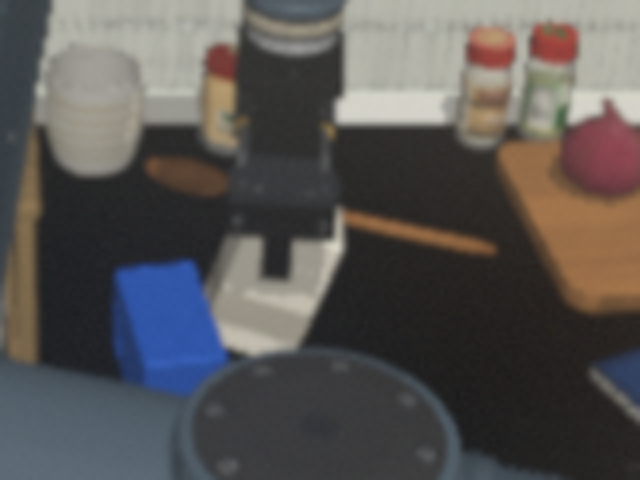

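The carton leans about 20° from upright: right edge from (300,345) to (345,240). It is close to the blue decoy at (170,320). I'll grip firmly, lift a little, move it 60 mm to the right and put it down there to finish.

Call:
drive_tool(deltas="50 0 0 0 0;50 0 0 0 0;50 0 0 0 0;50 0 0 8 0;50 0 0 15 0;50 0 -20 15 0;50 0 -40 15 0;50 0 -60 15 0;50 0 -60 15 0;50 0 -60 8 0;50 0 -60 2 0;50 0 -60 0 0")

```text
time_s: 13.35
position: [0.4929, -0.1068, 0.0849]
tcp_rot: [[0.118, 0.993, -0.002], [0.993, -0.118, 0.001], [0.001, -0.002, -1.0]]
force: [-4.1, 1.7, 20.3]
opening: 0.689
grasp_force: 30.0
```

```bash
python3 -c "
from h import *
carton(box=(290,352,220,285))"
```

```text
area 648.5 hull [[317, 240], [346, 240], [332, 269], [310, 264], [311, 252]] F [-2.   0.1  4.5] M [-0.09  0.49 -0.04] g 30.0 t 13.4
```

Call:
drive_tool(deltas="59.7 0 0 0 0;59.7 0 0 0 0;59.7 0 6 0 0;59.7 1 12 -1 0;59.7 2 18 -3 0;59.7 3 24 -5 0;59.7 3 30 -8 0;59.7 3 30 -8 0")

```text
time_s: 14.2
position: [0.4968, -0.0772, 0.0764]
tcp_rot: [[0.117, 0.993, 0.0], [0.993, -0.117, -0.0], [-0.0, 0.0, -1.0]]
force: [-1.1, -0.4, -0.9]
opening: 0.69
grasp_force: 9.9
```

```bash
python3 -c "
from h import *
carton(box=(290,352,220,285))"
```

```text
area 529.0 hull [[310, 241], [334, 243], [330, 269], [308, 267]] F [ 0.3  0.2 -1.8] M [0.11 0.17 0.05] g 9.9 t 14.25
```

Nearly upright. Release and rise straight up.

Call:
drive_tool(deltas="70 0 0 0 0;87 0 0 0 0;87 0 0 0 0;87 0 0 0 0;87 0 0 0 0;87 0 0 40 0;87 0 0 80 0;87 0 0 100 0;87 0 0 100 0")

```text
time_s: 15.15
position: [0.4988, -0.0787, 0.1796]
tcp_rot: [[0.119, 0.993, 0.007], [0.993, -0.119, -0.003], [-0.002, 0.007, -1.0]]
force: [-0.2, -0.5, -0.3]
opening: 0.997
grasp_force: 0.0
```

```bash
python3 -c "
from h import *
carton(box=(280,370,200,290))
a=imaging.capture('side'); b=imaging.capture('top')
cv2.imwrite('pics/s6.png',a[:,:,::-1]);cv2.imwrite('pics/t6.png',b[:,:,::-1])
f=lambda i:cv2.resize(np.ascontiguousarray(i[:,:,::-1]),None,fx=4,fy=4,interpolation=cv2.INTER_CUBIC)
cv2.imwrite('pics/c6.png',np.hstack([f(a[190:290,270:370]),f(b[170:270,310:410])]))"
```

```text
area 949.5 hull [[333, 229], [335, 240], [331, 268], [308, 267], [310, 229]] F [-0.2  0.6 -0.6] M [-0.05 -0.06 -0.01] g 0.0 t 15.2
```

View pics/c6.png

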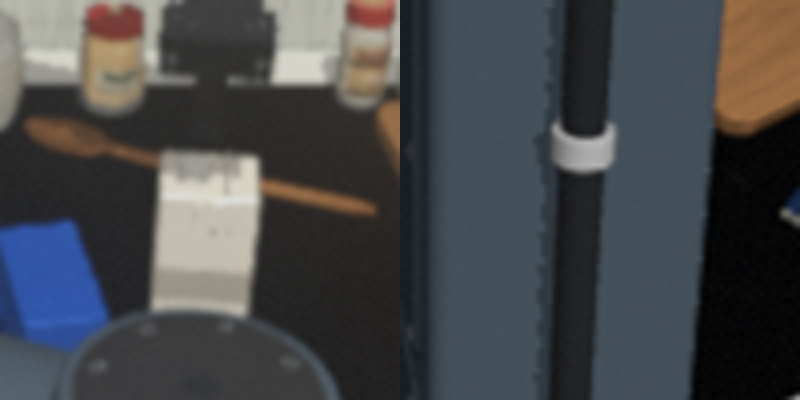

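The carton stands upright: top face at about (160..260, 150..200) in the left half, cap visible. Next I'll measure its top face, and the lane centre from colour profiles across the lane in the earlier unobstructed top picture.

```bash
python3 - <<'E'
from h import *
np.set_printoptions(precision=4,suppress=True,linewidth=200)
print(plane("side",[(310.5,227.3),(334.8,228.6),(310,238.5),(333.6,240.5)],.115))
a=np.array([.021]);o=np.array([.508,.238]);X=np.array([.9998,.021]);Y=np.array([-.021,.9998])
im=cv2.cvtColor(cv2.imread("pics/top0.png"),cv2.COLOR_BGR2HSV).astype(np.float32)
ys=np.arange(-.125,.005,.004)
for h in (.021,):
  for xs in (np.arange(.02,.06,.004),np.arange(.06,.10,.004),np.arange(.10,.14,.004)):
    x,y=np.meshgrid(xs,ys); P=np.c_[o+x.reshape(-1,1)*X+y.reshape(-1,1)*Y,(.0855+.141*x+h).reshape(-1)]
    q=proj("top",P).astype(np.float32).reshape(len(ys),len(xs),2)
    s=cv2.remap(im,q[...,0],q[...,1],cv2.INTER_LINEAR)
    print(np.c_[ys*1000,s[...,1].mean(1),s[...,2].mean(1)].astype(int).T)
ys=np.arange(.06,.18,.004)
x=ys; 
for yy in(-.045,-.057,-.069):
  P=np.c_[o+x[:,None]*X+yy*Y,.0855+.141*x]; q=proj("top",P).astype(np.float32).reshape(1,-1,2)
  s=cv2.remap(im,q[...,0],q[...,1],cv2.INTER_LINEAR)[0]; print(np.c_[x*1000,s[:,1],s[:,2]].astype(int).T)
E
```

```text
[[ 0.5279 -0.0548  0.115 ]
 [ 0.5209 -0.1271  0.115 ]
 [ 0.4693 -0.0473  0.115 ]
 [ 0.4591 -0.1142  0.115 ]]
[[-125 -121 -117 -112 -108 -104 -100  -96  -92  -88  -84  -80  -76  -72  -68  -64  -60  -56  -52  -48  -44  -40  -36  -32  -28  -24  -20  -16  -12   -8   -4    0    3]
 [ 118  108  110  102  118  120  106   85   82   81   82  101   90   81   80   81   80   80   79   79   79   78   78   78   77   78   79   79   76   75   87   80   77]
 [ 128  127  128  125  129  127  129  143  160  159  157  147  148  156  155  154  155  154  155  154  154  152  153  154  152  153  150  148  153  160  143  152  159]]
[[-125 -121 -117 -112 -108 -104 -100  -96  -92  -88  -84  -80  -76  -72  -68  -64  -60  -56  -52  -48  -44  -40  -36  -32  -28  -24  -20  -16  -12   -8   -4    0    3]
 [  61   65   68   69   77   75   80    6    3    3    6   47   62   16    9    7    8    8    9    8    8    7    8    8   10    8    8    6    4    4   43   51   19]
 [   7    7    6    5    6    6    9   80  156  155  154  116   89  119  123  121  127  130  129  131  130  128  131  128  131  129  129  131  143  14
[... 933 characters left out ...]
96 100 104 108 112 116 120 124 128 132 136 140 144 148 152 156 160 164 168 172 176]
 [ 33   2   3   5   7   3   2   3   3  46  22   2   3   4   3   4   3   3   4   4   3   3   2   3   4  31 101 109 113  94]
 [140 159 122 121 137 127 153 151 118  97 100 141 154 121 113 118 129 156 139 111 111 120 145 151 115 107 106 105 136 164]]
[[ 60  64  68  72  76  80  84  88  92  96 100 104 108 112 116 120 124 128 132 136 140 144 148 152 156 160 164 168 172 176]
 [ 43   4   3   1   0   3   3   4   5  34  25   2   2   4   4   3   2   3   3   5   3   4   2   3   4  23  98 111 109 110]
 [123 147 133 108  60 114 155 147 110 101 107 140 163 135 102  72 125 157 149 112  69 105 148 163 131 113 105 109 142 155]]
```

Call:
drive_tool(deltas="87 -2 -8 0 0;87 -2 -8 -50 0;87 -2 -8 -90 0;87 -2 -8 -103 0;87 -2 -8 -103 0;40 -2 -8 -103 0;40 -2 -8 -103 0;40 -2 -8 -103 0;40 -2 -8 -103 0;40 -2 -8 -103 0")

```text
time_s: 16.3
position: [0.4954, -0.0861, 0.0744]
tcp_rot: [[0.119, 0.993, 0.002], [0.993, -0.119, -0.001], [-0.001, 0.002, -1.0]]
force: [1.0, -0.1, 3.0]
opening: 0.684
grasp_force: 30.0
```

```bash
python3 - <<'E'
from h import *
np.set_printoptions(linewidth=220,suppress=True,precision=4)
carton(box=(285,370,200,290))
o=np.array([.508,.238]);X=np.array([.9998,.021]);Y=np.array([-.021,.9998])
im=cv2.cvtColor(cv2.imread("pics/top1.png"),cv2.COLOR_BGR2HSV).astype(np.float32)
ys=np.arange(-.100,-.001,.0015)
for x0 in (.055,.085,.115,.145):
    x,y=np.meshgrid(x0+np.arange(-.011,.011,.001),ys); P=np.c_[o+x.reshape(-1,1)*X+y.reshape(-1,1)*Y,(.0855+.141*x+.014).reshape(-1)]
    q=proj("top",P).astype(np.float32).reshape(len(ys),-1,2)
    v=cv2.remap(im,q[...,0],q[...,1],cv2.INTER_LINEAR)[...,2].mean(1)
    g=np.gradient(v); i=[k for k in range(1,len(g)-1) if abs(g[k])>6 and abs(g[k])>=abs(g[k-1]) and abs(g[k])>abs(g[k+1])]
    print(x0,[(round(float(ys[k])*1000,1),int(g[k])) for k in i])
E
```

```text
area 510.0 hull [[310, 242], [333, 243], [330, 269], [308, 267]] F [ 0.5 -0.3  3.9] M [ 0.05  0.05 -0.01] g 30.0 t 16.35
0.055 [(-98.5, 23), (-83.5, -11), (-77.5, 8), (-13.0, 6), (-7.0, -16)]
0.085 [(-98.5, 37), (-82.0, -22), (-77.5, 12), (-16.0, 7), (-7.0, -19)]
0.115 [(-97.0, 38), (-82.0, -23), (-76.0, 11), (-14.5, 7), (-7.0, -18)]
0.145 [(-95.5, 29), (-80.5, -22), (-74.5, 12), (-13.0, 10), (-5.5, -28)]
```

Call:
drive_tool(deltas="40 0 0 30 0;40 0 0 70 0;40 20 0 110 -0.1;40 50 0 150 -0.25;40 80 0 177 -0.4;40 96 20 177 -0.55;40 96 50 177 -0.7;40 96 80 177 -0.85;40 96 110 177 -1.0;40 96 140 177 -1.15;40 96 170 177 -1.3;40 96 200 177 -1.41")

```text
time_s: 17.55
position: [0.5887, 0.1153, 0.2487]
tcp_rot: [[0.999, 0.037, -0.005], [0.037, -0.999, -0.0], [-0.005, -0.0, -1.0]]
force: [1.0, -0.0, -6.2]
opening: 0.685
grasp_force: 30.0
```

Call:
drive_tool(deltas="40 0 30 0 0;40 0 60 0 0;40 0 75 0 0;40 0 75 0 0;40 0 75 0 0;40 0 75 0 0")

```text
time_s: 18.15
position: [0.5904, 0.1877, 0.2501]
tcp_rot: [[0.999, 0.041, -0.001], [0.041, -0.999, -0.001], [-0.001, 0.001, -1.0]]
force: [-0.4, 1.1, -5.2]
opening: 0.685
grasp_force: 30.0
```

```bash
python3 - <<'E'
from h import *
s=bot.read_state(); print(s['position'],s['tcp_rot'][:,1],s['force'],s['moment'],s['grasp_force'],s['time_s'])
o=np.array([s['position'][0],s['position'][1],s['position'][2]-.073])
y=s['tcp_rot'][:,1]; x=np.cross(y,[0,0,1])
c=[o+a*.036*x+b*.03*y+np.array([0,0,h]) for h in(0,.115) for a,b in((-1,-1),(-1,1),(1,1),(1,-1))]
print("pred",proj("top",c).round(0).tolist())
im=imaging.capture("top"); cv2.imwrite("pics/t7.png",im[:,:,::-1])
# print narrow set: off-white mask hull
b=im.astype(int); x0,x1,y0,y1=170,330,100,260
b=b[y0:y1,x0:x1]; m=((b.min(2)>150)&(b.max(2)-b.min(2)<40)).astype(np.uint8)
for c in cv2.findContours(m,cv2.RETR_EXTERNAL,cv2.CHAIN_APPROX_NONE)[0]:
    if cv2.contourArea(c)>150: print(cv2.contourArea(c),(cv2.approxPolyDP(cv2.convexHull(c),2,True).reshape(-1,2)+[x0,y0]).tolist())
E
```

```text
[0.59037777 0.18770874 0.25006624] [ 0.04067085 -0.99917206  0.00104071] [-0.41584259  1.08026774 -5.19199542] [0.02569727 0.03556733 0.00440345] 29.99712876509875 18.15
pred [[227.0, 205.0], [247.0, 197.0], [258.0, 215.0], [237.0, 224.0], [221.0, 177.0], [243.0, 169.0], [255.0, 188.0], [233.0, 197.0]]
2996.5 [[173, 114], [194, 119], [225, 199], [217, 246], [191, 259], [170, 259], [170, 115]]
```

Call:
drive_tool(deltas="40 0 3 -20 0;40 0 3 -35 0;40 0 3 -45 0;40 0 3 -54 0;40 0 3 -60 0;40 0 3 -65 0;40 0 3 -65 0;40 0 3 -65 0")

```text
time_s: 19.0
position: [0.5909, 0.1922, 0.1859]
tcp_rot: [[0.999, 0.042, 0.001], [0.042, -0.999, 0.0], [0.001, -0.0, -1.0]]
force: [0.5, -0.5, -5.7]
opening: 0.686
grasp_force: 30.0
```

Call:
drive_tool(deltas="40 0 0 -2 0;40 0 0 -4 0;40 0 0 -6 0;40 0 0 -6 0")

```text
time_s: 19.4
position: [0.5903, 0.1921, 0.1792]
tcp_rot: [[0.999, 0.042, -0.001], [0.042, -0.999, -0.0], [-0.001, 0.0, -1.0]]
force: [-0.3, -0.6, -5.5]
opening: 0.683
grasp_force: 30.0
```

Call:
drive_tool(deltas="40 0 0 -1 0;40 0 0 -2 0;40 0 0 -3 0;40 0 0 -3 0")

```text
time_s: 19.8
position: [0.5905, 0.1921, 0.1763]
tcp_rot: [[0.999, 0.042, -0.0], [0.042, -0.999, -0.0], [-0.0, 0.0, -1.0]]
force: [0.4, -0.4, -6.1]
opening: 0.687
grasp_force: 30.0
```

Call:
drive_tool(deltas="40 0 0 -1 0;40 0 0 -2 0;40 0 0 -2 0")

```text
time_s: 20.1
position: [0.5909, 0.1921, 0.1748]
tcp_rot: [[0.999, 0.042, 0.001], [0.042, -0.999, 0.0], [0.001, -0.0, -1.0]]
force: [-0.4, 0.5, -4.7]
opening: 0.687
grasp_force: 30.0
```

Call:
drive_tool(deltas="40 0 0 -1 0;40 0 0 -2 0;40 0 0 -2 0")

```text
time_s: 20.4
position: [0.5924, 0.1922, 0.1745]
tcp_rot: [[0.999, 0.042, 0.005], [0.042, -0.999, 0.0], [0.005, -0.0, -1.0]]
force: [-0.3, -0.5, 4.9]
opening: 0.688
grasp_force: 30.0
```

Call:
drive_tool(deltas="40 0 0 -1 0;40 0 0 -2 0;40 0 0 -2 0")

```text
time_s: 20.7
position: [0.5938, 0.1923, 0.1742]
tcp_rot: [[0.999, 0.042, 0.009], [0.042, -0.999, 0.001], [0.009, -0.0, -1.0]]
force: [-0.9, -1.3, 11.7]
opening: 0.686
grasp_force: 30.0
```

The carton is resting on the rollers (contact height as predicted, no side force). I'll ease off and release.

Call:
drive_tool(deltas="40 0 0 2 0;40 0 0 2 0;40 0 0 2 0;87 0 0 2 0;87 0 0 2 0;87 0 0 2 0;87 0 0 2 0;87 0 0 2 0;87 0 0 2 0")

```text
time_s: 21.6
position: [0.5905, 0.1921, 0.1723]
tcp_rot: [[0.999, 0.042, -0.001], [0.042, -0.999, -0.0], [-0.001, 0.0, -1.0]]
force: [0.2, 0.0, 0.6]
opening: 0.992
grasp_force: 0.0
```

Call:
drive_tool(deltas="87 0 0 0 0;87 0 0 0 0;87 0 0 0 0;87 0 0 40 0;87 0 0 90 0;87 0 0 120 0;87 0 0 120 0;87 -10 -80 120 0;87 -20 -160 120 0;87 -30 -240 120 0;87 -30 -280 120 0;87 -30 -280 120 0")

```text
time_s: 22.8
position: [0.5622, -0.0579, 0.2916]
tcp_rot: [[0.999, 0.042, -0.002], [0.042, -0.999, 0.0], [-0.002, -0.001, -1.0]]
force: [1.5, -0.2, 0.8]
opening: 1.001
grasp_force: 0.0
```

```bash
python3 - <<'E'
from h import *
s=bot.read_state(); print(s['position'],s['force'],s['time_s'])
T=imaging.capture("top");S=imaging.capture("side"); cv2.imwrite("pics/t8.png",T[:,:,::-1]);cv2.imwrite("pics/s8.png",S[:,:,::-1])
o=np.array([.508,.238]);X=np.array([.9990,.045]);Y=np.array([-.045,.9990])
# difference against the first pictures inside the rack region
for n,I,box in(("top",T,(170,320,140,345)),("side",S,(150,260,195,305))):
    r=cv2.imread(f"pics/{n}0.png")[:,:,::-1]; x0,x1,y0,y1=box
    d=(np.abs(I.astype(int)-r).max(2)[y0:y1,x0:x1]>40).astype(np.uint8)
    for c in cv2.findContours(d,cv2.RETR_EXTERNAL,cv2.CHAIN_APPROX_SIMPLE)[0]:
        if cv2.contourArea(c)>8: q=cv2.boundingRect(c); print(n,cv2.contourArea(c),q[0]+x0,q[1]+y0,q[2:])
E
```

```text
[ 0.56222037 -0.05790887  0.29162275] [ 1.53478568 -0.20013477  0.80917798] 22.8
top 21.5 279 298 (14, 9)
top 12.5 257 293 (6, 10)
top 13.5 278 291 (18, 10)
top 21.5 264 291 (14, 22)
top 15.0 311 284 (4, 20)
top 1499.0 264 280 (56, 65)
top 177.5 273 275 (24, 18)
top 10.0 308 273 (6, 7)
top 85.0 260 252 (14, 10)
top 10.0 275 249 (7, 6)
top 11.5 243 228 (14, 7)
top 12.0 242 222 (11, 6)
top 389.0 253 221 (38, 32)
top 11.5 240 216 (10, 6)
top 12.0 238 210 (9, 5)
top 11.0 236 204 (8, 5)
top 12.5 310 197 (2, 25)
top 166.5 225 178 (16, 23)
top 86.0 261 161 (14, 14)
top 10.0 283 153 (5, 4)
top 1872.5 263 140 (57, 145)
side 7834.5 165 195 (95, 110)
```

Call:
drive_tool(deltas="87 -30 -50 0 0;87 -60 -100 0 0;87 -90 -150 0 0.1;87 -120 -200 0 0.2;87 -150 -240 0 0.29;87 -180 -280 0 0.29;87 -210 -320 0 0.29;87 -240 -360 0 0.29;87 -270 -400 0 0.29;87 -300 -440 0 0.29;87 -330 -480 0 0.29;87 -350 -520 -30 0.29")

```text
time_s: 24.1
position: [0.2285, -0.5522, 0.2759]
tcp_rot: [[0.946, 0.325, 0.001], [0.325, -0.946, -0.004], [-0.0, 0.004, -1.0]]
force: [0.7, -0.9, 0.1]
opening: 0.998
grasp_force: 0.0
```

Call:
drive_tool(deltas="87 -8 -20 -40 0;87 -8 -20 -40 0;87 -8 -20 -40 0;87 -8 -20 -40 0")

```text
time_s: 24.5
position: [0.2225, -0.569, 0.2355]
tcp_rot: [[0.945, 0.327, 0.001], [0.327, -0.945, -0.001], [0.0, 0.001, -1.0]]
force: [-0.0, 0.0, 0.3]
opening: 0.999
grasp_force: 0.0
```

```bash
cat > d.py <<'E'
from h import *
s=bot.read_state(); print(s['position'],s['time_s'])
T=imaging.capture("top");S=imaging.capture("side"); cv2.imwrite("pics/t9.png",T[:,:,::-1]);cv2.imwrite("pics/s9.png",S[:,:,::-1])
for n,I,box in(("top",T,(170,320,140,345)),("side",S,(150,260,195,305))):
    r=cv2.imread(f"pics/{n}0.png")[:,:,::-1]; x0,x1,y0,y1=box
    d=(np.abs(I.astype(int)-r).max(2)[y0:y1,x0:x1]>40).astype(np.uint8)
    for c in cv2.findContours(d,cv2.RETR_EXTERNAL,cv2.CHAIN_APPROX_SIMPLE)[0]:
        if cv2.contourArea(c)>8: q=cv2.boundingRect(c); print(n,cv2.contourArea(c),q[0]+x0,q[1]+y0,q[2:])
E
python3 d.py
```

```text
[ 0.22251788 -0.56904798  0.23550883] 24.5
top 11.5 307 267 (8, 11)
top 74.0 298 235 (13, 22)
top 29.5 311 233 (9, 21)
```

```bash
python3 - <<'E'
from h import *
for n,box in(("side",(170,250,225,290)),("top",(170,300,180,340))):
    x0,x1,y0,y1=box
    g=lambda k:cv2.GaussianBlur(cv2.imread(f"pics/{n}{k}.png"),(3,3),0).astype(int)[y0:y1,x0:x1]
    d=(np.abs(g(9)-g(0)).max(2)>14).astype(np.uint8)
    for c in cv2.findContours(d,cv2.RETR_EXTERNAL,cv2.CHAIN_APPROX_SIMPLE)[0]:
        if cv2.contourArea(c)>4: 
            q=cv2.boundingRect(c); s=np.s_[q[1]:q[1]+q[3],q[0]:q[0]+q[2]]; print(n,cv2.contourArea(c),q[0]+x0,q[1]+y0,q[2:],g(0)[s].mean((0,1)).astype(int),g(9)[s].mean((0,1)).astype(int))
# where carton at rest would show
o=np.array([.508,.238]);X=np.array([.9992,.04]);Y=np.array([-.04,.9992])
for foot in(-.053,-.02):
    P=[np.r_[o+(foot+a-.14*h)*X+(-.055+b)*Y,.0855+.141*(foot+a)+h] for h in(0,.115) for a,b in((-.036,-.03),(-.036,.03),(.036,.03),(.036,-.03))]
    print(foot,"side",proj("side",P).round().astype(int).tolist(),"top",proj("top",P).round().astype(int).tolist())
E
```

```text
[ WARN:0@0.169] global loadsave.cpp:275 findDecoder imread_('pics/side9.png'): can't open/read file: check file path/integrity
Traceback (most recent call last):
cv2.error: OpenCV(4.12.0) /io/opencv/modules/imgproc/src/smooth.dispatch.cpp:618: error: (-215:Assertion failed) !_src.empty() in function 'GaussianBlur'
```

```bash
cp pics/s9.png pics/side9.png; cp pics/t9.png pics/top9.png; python3 - <<'E'
from h import *
for n,box in(("side",(170,250,225,290)),("top",(170,300,180,340))):
    x0,x1,y0,y1=box
    g=lambda k:cv2.GaussianBlur(cv2.imread(f"pics/{n}{k}.png"),(3,3),0).astype(int)[y0:y1,x0:x1]
    d=(np.abs(g(9)-g(0)).max(2)>14).astype(np.uint8)
    for c in cv2.findContours(d,cv2.RETR_EXTERNAL,cv2.CHAIN_APPROX_SIMPLE)[0]:
        if cv2.contourArea(c)>4: 
            q=cv2.boundingRect(c); s=np.s_[q[1]:q[1]+q[3],q[0]:q[0]+q[2]]; print(n,cv2.contourArea(c),q[0]+x0,q[1]+y0,q[2:],g(0)[s].mean((0,1)).astype(int),g(9)[s].mean((0,1)).astype(int))
o=np.array([.508,.238]);X=np.array([.9992,.04]);Y=np.array([-.04,.9992])
for foot in(-.053,-.02):
    P=[np.r_[o+(foot+a-.14*h)*X+(-.055+b)*Y,.0855+.141*(foot+a)+h] for h in(0,.115) for a,b in((-.036,-.03),(-.036,.03),(.036,.03),(.036,-.03))]
    print(foot,"side",proj("side",P).round().astype(int).tolist(),"top",proj("top",P).round().astype(int).tolist())
E
```

```text
top 20.0 297 241 (3, 13) [26 32 37] [75 53 47]
top 71.5 237 226 (21, 12) [117 130 138] [120 134 143]
top 27.0 233 221 (19, 10) [124 126 126] [134 137 137]
-0.053 side [[241, 260], [220, 261], [220, 243], [241, 243], [240, 229], [217, 230], [218, 212], [240, 212]] top [[282, 273], [262, 283], [250, 260], [270, 251], [285, 256], [263, 267], [250, 242], [271, 232]]
-0.02 side [[241, 252], [220, 252], [221, 235], [241, 235], [240, 221], [218, 222], [219, 205], [240, 205]] top [[277, 263], [257, 272], [245, 250], [265, 241], [279, 245], [257, 255], [244, 231], [266, 222]]
```

```bash
python3 - <<'E'
import cv2,numpy as np
a=cv2.imread("pics/top0.png",0).astype(int);b=cv2.imread("pics/top9.png",0).astype(int)
for y in range(218,242,2): print(y,a[y,232:272:3],b[y,232:272:3])
E
python3 d.py
```

```text
218 [116 113 127 118 163 143  98  95 155  94   2   5   6   6] [119 135 102 135 160 138  95  97 156  97   1   6   4  11]
220 [127 102 151 153 123  96 108  72 154 146   7   4   5   7] [112 137 162 143 125  98 107  79 156 149   8   5   5   2]
222 [124 156 137  99  87 110 141 124 150 156  52   4   3  12] [154 161 136  97  95 135 157 121 152 158  52   3   1  10]
224 [145 114  81 114 119 154 152 111  90 153 125   0  48 127] [147 118  84 117 149 163 148 114  91 157 129   1  48 129]
226 [ 93  95 117 138 156 129  88  96  76 154 159 107 139 135] [ 97  97 143 167 162 131  89  95  87 157 162 109 142 138]
228 [130 113 151 141 119 144 116 116 158 106 130 133 136 136] [132 158 172 137 130 151 132 152 123 110 132 136 140 139]
230 [142 149 123 167 143 102 154 134 125 136 136 138 136 144] [146 160 125 173 143 147 157  98 118 139 138 140 139 144]
232 [147 122 146 123 111 160 121 126 134 137 136 139 145 143] [150 124 153 146 157 138  92 128 138 140 138 142 149 147]
234 [172 139 104 149 146 130 134 135 137 137 143 146 140 143] [177 141 153 162 110 120 138 138 140 140 146 149 143 145]
236 [ 98 144 150 118 127 133 136 136 138 145 143 139 145 132] [100 146 137  88 130 137 138 138 141 150 145 143 148 134]
238 [109 157 119 134 132 135 136 143 145 139 141 145 131 122] [112 161 118 138 135 137 139 145 148 143 144 148 132 124]
240 [123 134 132 131 134 138 144 143 138 145 143 137 127 124] [126 137 134 134 138 141 147 145 141 147 145 140 129 126]
[ 0.22263683 -0.56948762  0.23645937] 24.6
top 11.5 307 267 (8, 11)
top 73.5 298 235 (13, 22)
top 31.5 311 233 (9, 21)
```

The carton no longer shows at the rear of the lane. The rollers there have turned, and the rack looks otherwise unchanged, so it has rolled down under the board.

```bash
python3 -c "
from rig import bot
print(bot.hand_in())"
```

```text
the job is handed in; nothing more can be done
None
```

I stood the carton up, let it go on the hob, then set it cap up at the rear of the narrow lane and released it; it rolled down under the top board and I handed the job in at about 25 s, but no camera could see its final place against the front carton, so that part is inferred, and the blue decoy may have been nudged slightly.

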